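# Put the packing things back in their fitted holders

### The job

The parcels are packed: put the stapler, the tape measure, the roll of tape and the glue stick back, each standing properly in the bamboo holder made for it - the stapler flat in its long tray, the tape measure upright in the short dock, the tape lying flat on the round plate with its hole over the raised boss, the glue stick upright in the pot. The tape measure was left in the stapler's tray, so that tray must be cleared before the stapler can go home. Leave the mug and the jar of coins standing where they are.

Things in the scene. Friction and masses are not known exactly. Their poses are not given: they have to be found in the camera images.
- stapler_mid (a point): Red and black desk stapler, 150 long, 34 wide, 41 high, lying on its base. The point is its centre, 20 above its underside; x is its long axis, y across it, z up. The red arm on top is fixed (does not swing), 24 wide, and fills heights 18 to 40 over the whole length; the base plate below it is 34 wide. Grasp the arm across y near the middle. 0.22 kg. Either way round is right in the tray.
- measure_mid (a point): Yellow tape measure standing on its edge, a block 30 thick (its x), 62 long (its y), 60 high (its z); a small metal hook sticks out 12 farther at the -y end near the bottom. The point is the centre of the block, 30 above its underside. At the start it stands in the stapler's tray with its long axis along the tray. Grasp it across its thickness (x) by the upper half. 0.24 kg. Either way round is right in the dock.
- tape_mid (a point): Roll of cream masking tape lying flat, a ring 99 across outside, 74 across the clear hole, 24 high, with a short loose tail on the outside. The point is the centre of the ring, 12 above its underside; z is the ring's axis. Pinch the 10 thick wall from above (wall middle is 44.5 from the centre), one finger in the hole. 0.07 kg.
- glue_mid (a point): White and orange glue stick standing on end, 28 in diameter, 92 high. The point is its centre, 46 above its underside; z is up its axis. 0.03 kg.
- stapler_tray: Long shallow bamboo tray for the stapler, fixed to the worktop. Origin at the centre of its underside, x along its length, z up. Outside 176 by 62; pocket 164 by 50, grey felt floor 5 above the origin; walls 6 thick and 18 high, cut down to 10 high over the middle 60 of both long sides.
- measure_dock: Short bamboo dock for the tape measure, fixed. Origin at the centre of its underside, x along its length, z up. Outside 96 by 58; pocket 84 (x) by 46 (y), grey felt floor 5 above the origin; walls 6 thick and 26 high, cut down to 12 high over the middle 44 of both long sides. The measure's long axis goes along x.
- tape_plate: Round bamboo plate for the tape roll, fixed, 120 across, with grey felt top 6 above the origin. The aluminium boss in its centre is 52 across up to 12 above the origin, then steps in to 42 across and ends 18 above the origin. Origin at the centre of its underside, z up.
- glue_pot: Round bamboo pot for the glue stick, fixed, 60 across and 50 high; round well 45 across, felt floor 8 above the origin. Origin at the centre of its underside, z up.
- mug: Green and white mug, loose, 78 across, 116 with its handle, 101 high; origin at the middle of its footprint (handle included), on its underside, z up; the handle sticks out to its -y. To be left standing where it is.
- coin_jar: Small open glass jar of coins, loose, 58 across, 60 high; origin at the centre of its underside, z up. To be left standing where it is.
Not all that is in view belongs to the job. Leave any pink look-alike of the part that bears tape_mid alone.

How it is judged:
At the end, for the whole second after the job is handed in: Stapler (within 12 mm), tape measure (15 mm lengthwise, 12 across), tape roll (15 mm) and glue stick (12 mm) are centred in their own holders, in line, upright, seated on the floor within 4 mm, released and at rest; mug and coin jar stand within 30 mm of where they were (x of stapler_mid in the frame of stapler_tray between -0.012 and 0.012 m and y of stapler_mid in the frame of stapler_tray between -0.012 and 0.012 m and z of stapler_mid in the frame of stapler_tray between 0.021 and 0.029 m and angle between the x axis of stapler_mid and the x axis of stapler_tray, either way round below 0.2 rad and angle between each of stapler_mid, measure_mid, tape_mid's own z axis and vertical below 0.1 rad and x of measure_mid in the frame of measure_dock between -0.015 and 0.015 m and y of measure_mid in the frame of measure_dock between -0.012 and 0.012 m and z of measure_mid in the frame of measure_dock between 0.031 and 0.039 m and angle between the y axis of measure_mid and the x axis of measure_dock, either way round below 0.35 rad and horizontal distance between tape_mid and tape_plate below 0.0155 m and z of tape_mid in the frame of tape_plate between 0.014 and 0.022 m and horizontal distance between glue_mid and glue_pot below 0.012 m and z of glue_mid in the frame of glue_pot between 0.05 and 0.058 m and angle between glue_mid's own z axis and vertical below 0.12 rad and linear speed of each of stapler, tape_measure, tape_roll, glue_stick below 0.02 m/s and distance of each of mug, coin_jar from where it was at the start of the episode below 0.03 m and angle between each of mug, coin_jar's own z axis and vertical below 0.2 rad); the robot touches nothing.
It fails at once if the mug was pushed away or knocked over (distance of mug from where it was at the start of the episode above 0.03 m or angle between mug's own z axis and vertical above 0.5 rad).
It fails at once if the jar of coins was pushed away or knocked over (distance of coin_jar from where it was at the start of the episode above 0.03 m or angle between coin_jar's own z axis and vertical above 0.5 rad).
It also fails if it takes over 106 s, if anything falls off the work surface, if the arm or the gripper's body presses on something with over 40 N, if the wrist force passes 120 N, or if a joint passes its speed limit or range.

### The arm

A 7-joint arm with a two-finger parallel gripper is mounted at the origin on a cart in front of the work surface, level with it; the furniture and walls round the work are solid. World frame = base frame: x ahead of the robot, y to its left, z up, the work surface at z = 0. Lengths are in m, angles in rad, forces in N, time in s.
With the tool pointing down it reaches from about 0.4 to 0.85 m from the base axis. Payload 10.4 kg.
Tool frame: the origin (TCP) lies at the very end of the fingers, on their centre line; the grasp point (between the pads) lies 19 mm behind it; z points along the fingers, y is the direction in which the jaws open and shut (so a half turn about z gives the same grasp; the last joint's range is limited). The gripper opens to 87 mm and grips with 3 to 60 N. Pads are 19 mm wide; open, the fingers measure 117 mm over their backs; the gripper's body (75 mm by 190 mm) begins 51 mm behind the grasp point.
Start: joints at [1.13, 0.332, -0.065, 1.46, 0.022, 1.35, -0.088], TCP at [0.254, -0.571, 0.223] pointing down, gripper open.
Joint ranges: [-2.6, 2.6], [-0.5, 2.12], [-1.47, 1.34], [0.16, 2.42], [-1.27, 4.41], [0.06, 2.06], [-2.6, 2.6]. Speed limits (rad/s): [2.22, 2.22, 2.79, 2.79, 3.14, 3.14, 3.14].

### API

Orientations are given as a unit quaternion [x, y, z, w].
In Python, from bench import read_state, imaging, r gives the robot as it stands. The module is installed in compiled form; this text tells all that it offers.
- The arm moves only by the tool move_arm, never from a script. Its argument "series" is a list of rows, each a list of 4 numbers: the shift along the tool's x, y, z in m, then the turn about the tool's z in rad. In form: [[x, y, z, roll], ...]. A call has 1 to 20 rows; each row is the pose to reach, as a shift and turn from the pose commanded when the call began, along the tool's axes at that moment; what a row does not reach only later rows make up. A row lasts 1/10 s, in which the tool goes at most 50 mm and 8.59 degrees, less where a joint would pass 70% of its speed; a pose out of reach is approached as far as the arm can. A call with a gripper value outside its range is refused whole. "claw" is the gripper's target within -1 to 1 (fully open at 1, half-way at 0, shut at -1), set as the call begins (left out, the last holds). The fingers move at their own pace and stop on an object; "newtons" is the grip in N (left out, the last holds). Time passes only in rows, so rows that repeat a pose let the fingers close. It gives the time, the measured TCP pose, the force and the opening at its end, in the units of the state.
- read_state(): the state, without advancing time (a new reading comes with each control period).
- imaging.camera(name): name is "scene" or "top" or "wrist"; returns (picture, depth): 480x640x3 uint8, red, green, blue; 480x640 float32, m along the optical axis (not along the pixel's ray), 0 where there is no reading.
- imaging.get_calibration(name): a dict with "camera_matrix" (3x3 intrinsics, pixels), "R" (3x3) and "t" (3): a world point X has camera coordinates R X + t. Camera axes: x right, y down, z forward; pixel columns grow to the right and rows downward; lengths in m; the calibration is good to about 2 mm. The wrist camera is an equidistant fisheye: a pixel r from the principal point sees the ray r / f radians off the axis. A picture is of the moment at which its call begins: read the wrist's pose just before it. get_calibration takes no time and is no camera call; for the wrist camera it gives the pose at the moment of the call.
- r.close_job(): hands the job in, once; it reports no verdict.
The state is a dict: "time": time; "joint_positions": joint angles; "joint_vel": joint speeds; "joint_torque": joint torques, N m; "ee_pos": TCP position; "eef_rot": TCP orientation; "ft_force": force on the tool from outside, world axes, zero at the start; "torque": the same for the moment, N m; "width": finger opening in m.
Only numpy, scipy, OpenCV 4.12 (cv2) and the standard library are available. Lean on these libraries where they do the work, as an engineer would, in place of code of your own. Each camera call takes 0.05 s, during which the arm holds its last target.

## Working session

There is one attempt and no reset: what is moved stays moved. The work goes in short steps, Python scripts to look and compute and a tool call to move; the robot and the scene stay as the last step left them, time stands still between calls to the robot, and variables do not carry over. Pictures are saved under pics/ and viewed, and the job is handed in when it is done.

Besides the shell and the picture viewer there is one more tool, called as name([rows], argument=value, ...), one row to a line, values as JSON. move_arm: Moves the arm, as the interface text tells. Its arguments: {"type":"object","properties":{"series":{"type":"array","items":{"type":"array","items":{"type":"number"}}},"claw":{"type":"number"},"newtons":{"type":"number"}},"required":["series"]}

```bash
mkdir -p pics; cat > h.py <<'E'
import numpy as np,cv2
from bench import read_state, imaging, r
def snap(n,f):
    c=imaging.get_calibration(n); p,d=imaging.camera(n)
    cv2.imwrite(f'pics/{f}.png',p[:,:,::-1]); np.savez(f'pics/{f}.npz',p=p,d=d,K=c['camera_matrix'],R=c['R'],t=c['t'])
    return p,d,c
def world(f):
    z=np.load(f'pics/{f}.npz');d=z['d'];K=z['K']
    v,u=np.mgrid[:480,:640]
    P=np.stack([(u-K[0,2])/K[0,0]*d,(v-K[1,2])/K[1,1]*d,d],-1)
    W=(P-z['t'])@z['R']; W[d==0]=np.nan
    return W,z['p']
E
python3 - <<'E'
from h import *
for n in('scene','top'):
    p,d,c=snap(n,n+'0'); print(n,c['camera_matrix'].tolist(),np.round(c['R'],3).tolist(),c['t'])
s=read_state();print(s)
E
```

```text
scene [[576.9476185758236, 0.0, 324.26646207733796], [0.0, 576.9476185758236, 241.19112721005914], [0.0, 0.0, 1.0]] [[-0.848, -0.53, 0.007], [-0.269, 0.419, -0.867], [0.457, -0.738, -0.497]] [0.45000749 0.20004523 1.03183528]
top [[621.7692080167154, 0.0, 321.4401524112116], [0.0, 621.7692080167154, 237.55360336378038], [0.0, 0.0, 1.0]] [[0.027, -0.999, 0.02], [-0.998, -0.028, -0.05], [0.051, -0.019, -0.999]] [-0.02239492  0.51991478  1.31022164]
{'time': 0.1, 'joint_positions': array([ 1.13040214,  0.33279091, -0.06470842,  1.46085256,  0.02163943,
        1.34988593, -0.08849668]), 'joint_vel': array([-0.00035992, -0.00159359, -0.00157247, -0.00237533,  0.00011179,
        0.00027118,  0.00121805]), 'joint_torque': array([ 1.47771480e-03, -6.24542642e+01,  2.46884505e-02, -3.90723968e+01,
       -6.15608320e-02,  3.64191458e-02,  5.31504645e-05]), 'ee_pos': array([ 0.2534429 , -0.57093633,  0.2218469 ]), 'eef_rot': array([ 9.78255994e-01,  2.07400160e-01, -1.72929118e-04, -5.95465552e-04]), 'ft_force': array([ 0.00778824, -0.26559027,  0.01325277]), 'torque': array([-0.01889413, -0.01913135, -0.00217377]), 'width': 0.08704370328108439}
```

View pics/scene0.png

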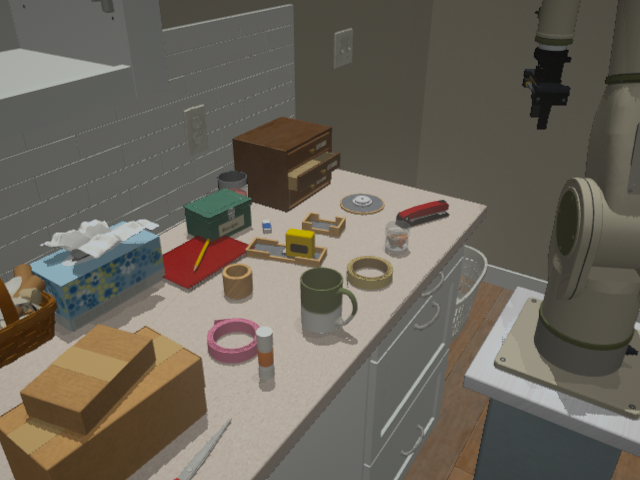

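View pics/top0.png

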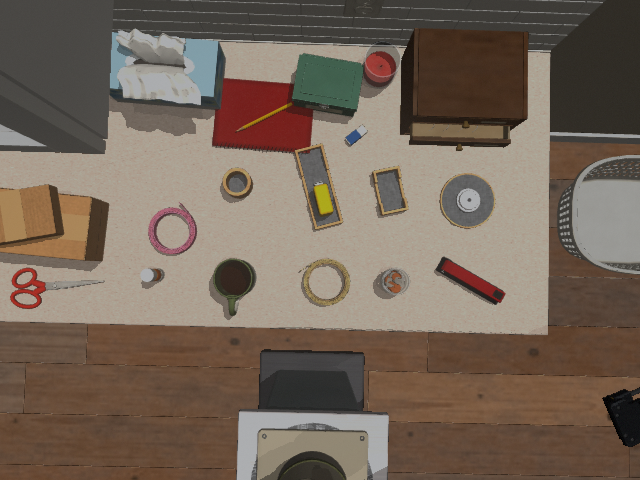

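```bash
python3 - <<'E'
from h import *
W,p=world('top0')
def bx(n,u0,v0,u1,v1,zmin,zmax=9,cond=None):
    w=W[v0:v1,u0:u1].reshape(-1,3); c=p[v0:v1,u0:u1].reshape(-1,3).astype(int)
    m=(w[:,2]>zmin)&(w[:,2]<zmax)
    if cond is not None: m&=cond(c)
    w=w[m]; xy=w[:,:2].astype(np.float32)
    r_=cv2.minAreaRect(xy*1000); cc=cv2.minEnclosingCircle(xy*1000)
    ev,V=np.linalg.eigh(np.cov(xy.T))
    print(n,len(w),'rect',np.round(r_[0],1),np.round(r_[1],1),round(r_[2],1),'circ',np.round(cc[0],1),round(cc[1],1),'mean',np.round(xy.mean(0)*1000,1),'ax',round(np.degrees(np.arctan2(V[1,1],V[0,1])),1),'ztop',np.round(np.nanpercentile(w[:,2],[5,50,98])*1000,1))
print('table',np.nanmedian(W[300:320,400:500,2]),np.nanmedian(W[220:240,100:130,2]))
bx('stapler',425,245,515,315,.03)
bx('measure',310,175,340,222,.05)
bx('tray',285,135,350,240,.0075,.025)
bx('dock',362,155,415,225,.009,.035)
bx('plate',430,165,505,235,.003,.03)
bx('boss',430,165,505,235,.0145,.03)
bx('tape',298,255,355,310,.015,.035)
bx('pot',215,163,260,205,.035,.08)
bx('mug',205,250,262,320,.07)
bx('jar',373,262,415,300,.045,.1)
bx('glue',135,262,170,290,.08,.13)
bx('pink',145,203,200,258,.015)
bx('glueall',135,262,170,290,.03,.13)
E
```

```text
table 0.001347926928443833 0.0013272324450569989
stapler 778 rect [ 439.2 -329.6] [143.6  30.2] 63.0 circ [ 438.4 -329.1] 71.9 mean [ 438.1 -326.9] ax 61.6 ztop [32.5 39.  44.7]
measure 443 rect [598.1  -8.3] [61.9 30. ] 14.9 circ [598.   -8.6] 32.7 mean [597.4  -8.2] ax -164.3 ztop [59.9 65.1 70. ]
tray 1347 rect [629.4   3.7] [224.3 137.8] 1.8 circ [632.7   2.4] 127.7 mean [656.7  12.2] ax -160.7 ztop [ 7.8 11.6 21.9]
dock 538 rect [ 629.2 -150.8] [128.3  75.9] 0.5 circ [ 629.3 -160.2] 69.9 mean [ 625.8 -151.2] ax -166.4 ztop [ 9.4 20.7 31.9]
plate 2930 rect [ 611.9 -320.8] [150.2 162.3] 1.6 circ [ 610.6 -320. ] 105.7 mean [ 609.9 -320.4] ax 87.1 ztop [ 3.4  7.3 20.8]
boss 332 rect [ 608.9 -314. ] [75.7 85.5] 32.3 circ [ 612.5 -316.8] 52.9 mean [ 610.2 -320. ] ax 57.2 ztop [14.8 18.3 23.7]
tape 677 rect [427.5 -21. ] [97.  96.6] 19.8 circ [430.  -15.7] 54.8 mean [427.5 -21. ] ax 49.0 ztop [19.8 24.6 30.9]
pot 340 rect [629.6 171.6] [58.3 58.5] 86.5 circ [630.2 171.9] 29.9 mean [629.1 171.1] ax -136.8 ztop [38.5 49.5 55. ]
mug 471 rect [419.7 173.8] [ 78.  104.7] 59.7 circ [413.3 167.4] 57.3 mean [417.5 170.2] ax -178.5 ztop [ 74.8  96.  104.7]
jar 150 rect [ 433.9 -162.4] [55.7 54.9] 1.6 circ [ 433.2 -162.3] 28.6 mean [ 434.1 -163.6] ax 85.9 ztop [46.6 57.9 64.9]
glue 165 rect [433.2 337.9] [26.  26.9] 26.7 circ [434.2 338.2] 14.6 mean [433.3 337. ] ax 96.2 ztop [85.3 92.7 97.6]
pink 770 rect [526.4 308.1] [97.8 97.5] 25.5 circ [531.6 307.3] 53.9 mean [526.7 307.5] ax 89.4 ztop [18.2 24.  29.1]
glueall 235 rect [433.2 337.5] [26.7 27. ] 21.1 circ [434.  338.2] 14.6 mean [433.2 334.3] ax 87.0 ztop [37.3 90.9 96.9]
```

```bash
python3 - <<'E'
from h import *
p=cv2.imread('pics/top0.png')
a=cv2.resize(p[130:240,290:420],None,fx=6,fy=5.4,interpolation=cv2.INTER_CUBIC)
cv2.imwrite('pics/crop1.png',a[:600,:800])
cv2.imwrite('pics/crop2.png',cv2.resize(p[240:315,295:515],None,fx=3.6,fy=3.6,interpolation=cv2.INTER_CUBIC))
E
```

```text
(no output)
```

View pics/crop1.png

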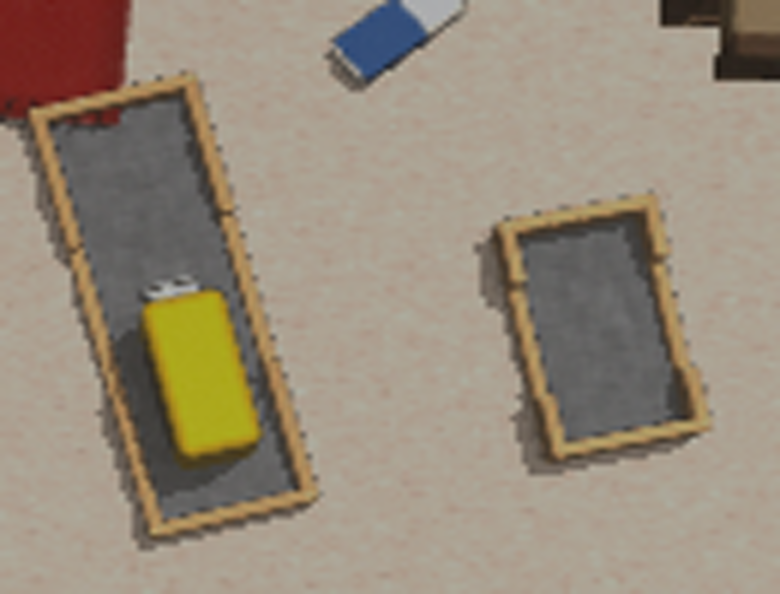

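View pics/crop2.png

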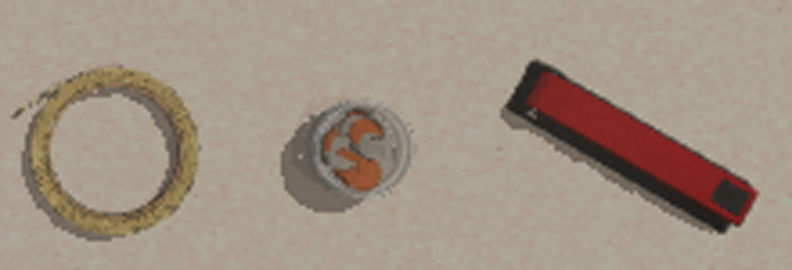

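```bash
cat >> h.py <<'E'
def ray(f,u,v,z):
    q=np.load(f'pics/{f}.npz');K=q['K'];R=q['R']
    d=R.T@np.array([(u-K[0,2])/K[0,0],(v-K[1,2])/K[1,1],1]);o=-R.T@q['t']
    return (o+d*(z-o[2])/d[2])
E
python3 - <<'E'
from h import *
def cs(n,pts,z):
    P=np.array([ray('top0',290+(x+.5)/6-.5,130+(y+.5)/5.4-.5,z)[:2] for x,y in pts])*1000
    print(n,P.mean(0).round(1),[np.linalg.norm(P[i]-P[i-1]).round(1) for i in range(4)],'ang',np.degrees(np.arctan2(*((P[0]-P[3]+P[1]-P[2])[::-1]))).round(2))
cs('tray',[(32,113),(193,75),(317,495),(152,535)],.018)
cs('dock',[(497,228),(657,197),(708,428),(555,460)],.026)
W,p=world('top0')
# boss / plate by ray
import itertools
hsv=cv2.cvtColor(p[165:237,430:506],cv2.COLOR_RGB2HSV)
w=W[165:237,430:506]
m=(w[...,2]>.0145)&(np.hypot(w[...,0]-.61,w[...,1]+.32)<.035)
v,u=np.nonzero(m);print('boss px',u.mean()+430,v.mean()+165,len(u),ray('top0',u.mean()+430,v.mean()+165,.016))
# tape from color/depth
w=W[250:315,290:360]; m=(w[...,2]>.015); 
v,u=np.nonzero(m); pts=np.array([ray('top0',a+290,b+250,.024)[:2] for a,b in zip(u,v)])
rr=np.linalg.norm(pts-[.4275,-.021],axis=1); k=rr<.053
from scipy.optimize import least_squares
f=least_squares(lambda c:np.abs(np.linalg.norm(pts[k]-c[:2],axis=1)-.0435),[.4275,-.021],loss='soft_l1',f_scale=.003);print('tape',f.x,np.abs(f.fun).max())
# stapler red top
w=W[245:315,425:515];c=p[245:315,425:515].astype(int)
m=(w[...,2]>.025); v,u=np.nonzero(m)
P=np.array([ray('top0',a+425,b+245,.04)[:2] for a,b in zip(u,v)],np.float32)*1000
print('st',cv2.minAreaRect(P))
m=(c[...,0]>90)&(c[...,1]<70); v,u=np.nonzero(m)
P=np.array([ray('top0',a+425,b+245,.04)[:2] for a,b in zip(u,v)],np.float32)*1000
print('red',cv2.minAreaRect(P))
print(read_state()['time'])
E
```

```text
tray [630.1   1.1] [np.float64(172.4), np.float64(59.3), np.float64(172.3), np.float64(60.5)] ang 16.1
dock [ 624.  -151.3] [np.float64(93.6), np.float64(58.2), np.float64(92.9), np.float64(55.7)] ang 13.17
boss px 468.43119266055044 199.65443425076452 327 [ 0.61015501 -0.32061216  0.016     ]
tape [ 0.42778719 -0.02086829] 0.008298614757563987
st ((439.3750915527344, -326.7908020019531), (143.64263916015625, 31.96299934387207), 63.64460372924805)
red ((438.3377990722656, -326.9491882324219), (141.99935913085938, 23.268802642822266), 61.65383529663086)
0.1
```

```bash
cat >> h.py <<'E'
from scipy.spatial.transform import Rotation as Ro
def go(x,y,z,psi=None):
    s=read_state();R=Ro.from_quat(s['eef_rot']).as_matrix()
    d=R.T@(np.array([x,y,z])-s['ee_pos']); cur=np.degrees(np.arctan2(R[1,0],R[0,0]))
    ro=0 if psi is None else np.radians((cur-psi+180)%360-180)
    print('t',s['time'],'pos',s['ee_pos'].round(4),'psi',cur.round(2),'tilt',np.degrees(np.arccos(-R[2,2])).round(2),'w',round(s['width'],4),'f',s['ft_force'].round(1),'q',s['joint_positions'].round(2))
    print('  d',d.round(4),'roll',round(ro,4),'rows~',np.linalg.norm(d)/.05)
E
python3 -c "
from h import *
go(.598,-.0085,.2,15.2)"
```

```text
t 0.1 pos [ 0.2534 -0.5709  0.2218] psi 23.94 tilt 0.07 w 0.087 f [ 0.  -0.3  0. ] q [ 1.13  0.33 -0.06  1.46  0.02  1.35 -0.09]
  d [ 0.5431 -0.3742  0.0223] roll 0.1525 rows~ 13.198962158737032
```

move_arm([
  [0.02, -0.014, 0.0, 0],
  [0.06, -0.041, 0.002, 0.02],
  [0.1, -0.069, 0.004, 0.04],
  [0.14, -0.096, 0.006, 0.05],
  [0.18, -0.124, 0.008, 0.07],
  [0.22, -0.152, 0.01, 0.08],
  [0.26, -0.179, 0.012, 0.09],
  [0.3, -0.207, 0.013, 0.1],
  [0.34, -0.234, 0.015, 0.11],
  [0.38, -0.262, 0.016, 0.12],
  [0.42, -0.289, 0.018, 0.13],
  [0.46, -0.317, 0.02, 0.14],
  [0.5, -0.345, 0.022, 0.15],
  [0.53, -0.365, 0.022, 0.1525],
  [0.5431, -0.3742, 0.0223, 0.1525],
  [0.5431, -0.3742, 0.0223, 0.1525],
  [0.5431, -0.3742, 0.0223, 0.1525],
], claw=0.4, newtons=25)

```text
time: 1.8
ee_pos: [0.5977, -0.0103, 0.1999]
eef_rot: [0.991, 0.132, -0.0, 0.0]
ft_force: [0.2, -0.5, -0.5]
width: 0.0609
```

```bash
python3 - <<'E'
from h import *
go(.598,-.0085,.033,15.2)
p,d,c=snap('wrist','w1');print(c['camera_matrix'].tolist(),c['t'],c['R'].round(3).tolist())
E
```

```text
t 1.8 pos [ 0.5977 -0.0103  0.1999] psi 15.15 tilt 0.07 w 0.0609 f [ 0.2 -0.5 -0.5] q [ 0.34  0.33 -0.5   1.55  0.16  1.31 -1.48]
  d [ 0.0009 -0.0017  0.1669] roll -0.0008 rows~ 3.3376070112074485
[[371.64829954431775, 0.0, 317.11713074611896], [0.0, 371.64829954431775, 240.1425917045532], [0.0, 0.0, 1.0]] [-0.16649861  0.51673488  0.54573742] [[0.26, -0.966, 0.0], [-0.92, -0.247, 0.304], [-0.293, -0.079, -0.953]]
```

View pics/w1.png

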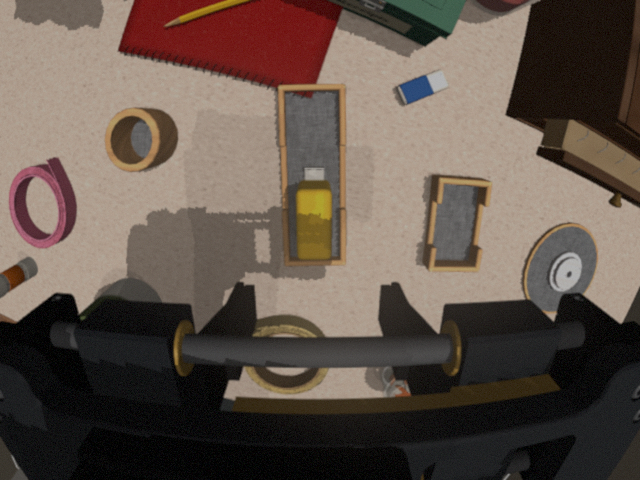

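move_arm([
  [0.0005, -0.001, 0.03, 0],
  [0.0009, -0.0017, 0.065, 0],
  [0.0009, -0.0017, 0.1, 0],
  [0.0009, -0.0017, 0.13, 0],
  [0.0009, -0.0017, 0.15, 0],
  [0.0009, -0.0017, 0.165, 0],
  [0.0009, -0.0017, 0.165, 0],
])

```text
time: 2.55
ee_pos: [0.5972, -0.0086, 0.0336]
eef_rot: [0.991, 0.131, -0.002, 0.0]
ft_force: [-0.0, 0.7, 0.3]
width: 0.0606
```

move_arm([
  [0, 0, 0, 0],
  [0, 0, 0, 0],
  [0, 0, 0, 0],
  [0, 0, 0, 0],
  [0, 0, 0, 0],
  [0, 0, 0, 0],
], claw=-0.6, newtons=25)

```text
time: 3.15
ee_pos: [0.5989, -0.007, 0.0357]
eef_rot: [0.991, 0.132, 0.0, 0.0]
ft_force: [-1.1, 0.4, 3.5]
width: 0.0296
```

```bash
python3 - <<'E'
from h import *
go(.598,-.0085,.035,15.2)
E
```

```text
t 3.15 pos [ 0.5989 -0.007   0.0357] psi 15.2 tilt 0.04 w 0.0296 f [-1.1  0.4  3.5] q [ 0.31  0.49 -0.47  1.7   0.25  1.01 -1.55]
  d [-0.0012  0.0012  0.0007] roll 0.0001 rows~ 0.037181410984939836
```

```bash
python3 - <<'E'
from h import *
go(.6203,-.1521,.14,13.2)
E
```

```text
t 3.15 pos [ 0.5989 -0.007   0.0357] psi 15.2 tilt 0.04 w 0.0296 f [-1.1  0.4  3.5] q [ 0.31  0.49 -0.47  1.7   0.25  1.01 -1.55]
  d [-0.0173  0.1457 -0.1042] roll 0.035 rows~ 3.599159438795079
```

move_arm([
  [0, 0, -0.02, 0],
  [0, 0, -0.05, 0],
  [0, 0, -0.08, 0],
  [0, 0, -0.104, 0],
  [-0.002, 0.02, -0.104, 0.005],
  [-0.006, 0.05, -0.104, 0.01],
  [-0.01, 0.085, -0.104, 0.02],
  [-0.014, 0.115, -0.104, 0.03],
  [-0.0165, 0.137, -0.104, 0.035],
  [-0.0173, 0.1457, -0.104, 0.035],
  [-0.0173, 0.1457, -0.104, 0.035],
  [-0.0173, 0.1457, -0.104, 0.035],
])

```text
time: 4.35
ee_pos: [0.6201, -0.1502, 0.139]
eef_rot: [0.993, 0.116, -0.0, -0.001]
ft_force: [0.6, 0.1, -2.1]
width: 0.0295
```

```bash
python3 - <<'E'
from h import *
go(.6203,-.1521,.036,13.2)
p,d,c=snap('wrist','w2')
E
```

```text
t 4.35 pos [ 0.6201 -0.1502  0.139 ] psi 13.31 tilt 0.07 w 0.0295 f [ 0.6  0.1 -2.1] q [ 0.49  0.45 -0.42  1.51  0.19  1.22 -1.3 ]
  d [-0.0003  0.002   0.103 ] roll 0.0019 rows~ 2.0612275852396533
```

View pics/w2.png

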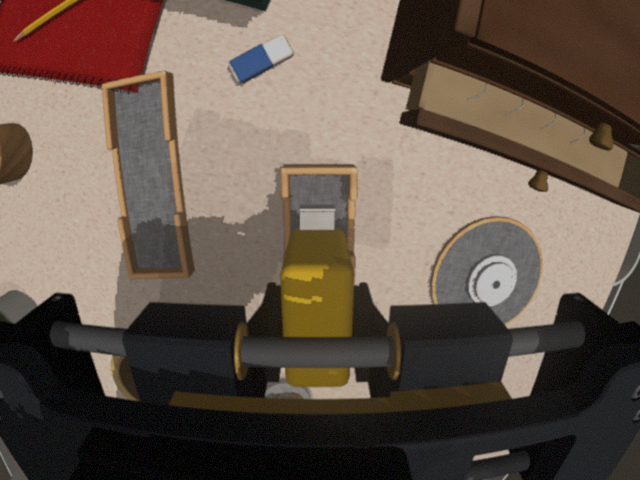

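move_arm([
  [0, 0.002, 0.025, 0],
  [0, 0.002, 0.055, 0],
  [0, 0.002, 0.075, 0],
  [0, 0.002, 0.09, 0],
  [0, 0.002, 0.099, 0],
  [0, 0.002, 0.1015, 0],
  [0, 0.002, 0.1015, 0],
  [0, 0.002, 0.1015, 0],
])

```text
time: 5.2
ee_pos: [0.6213, -0.1541, 0.0389]
eef_rot: [0.993, 0.115, 0.001, 0.0]
ft_force: [0.5, -0.4, -1.3]
width: 0.03
```

move_arm([
  [0, 0, 0, 0],
  [0, 0, 0, 0],
  [0, 0, 0, 0],
  [0, 0, 0, 0],
], claw=0.1)

```text
time: 5.6
ee_pos: [0.6207, -0.1542, 0.038]
eef_rot: [0.993, 0.115, 0.0, 0.0]
ft_force: [-0.5, -0.8, 0.5]
width: 0.0466
```

```bash
python3 - <<'E'
from h import *
go(.4385,-.327,.2,61.6)
E
```

```text
t 5.6 pos [ 0.6207 -0.1542  0.038 ] psi 13.19 tilt 0.03 w 0.0466 f [-0.5 -0.8  0.5] q [ 0.47  0.55 -0.4   1.59  0.24  1.05 -1.33]
  d [-0.2168  0.1267 -0.162 ] roll -0.8449 rows~ 5.977054199022511
```

move_arm([
  [0, 0, -0.03, 0],
  [0, 0, -0.07, 0],
  [0, 0, -0.11, 0],
  [0, 0, -0.15, 0],
  [-0.02, 0.012, -0.162, -0.1],
  [-0.05, 0.029, -0.162, -0.22],
  [-0.085, 0.05, -0.162, -0.34],
  [-0.12, 0.07, -0.162, -0.46],
  [-0.155, 0.09, -0.162, -0.58],
  [-0.185, 0.108, -0.162, -0.7],
  [-0.205, 0.12, -0.162, -0.8],
  [-0.2168, 0.1267, -0.162, -0.845],
  [-0.2168, 0.1267, -0.162, -0.845],
  [-0.2168, 0.1267, -0.162, -0.845],
])

```text
time: 7.0
ee_pos: [0.4389, -0.3265, 0.1999]
eef_rot: [0.859, 0.511, 0.0, 0.0]
ft_force: [0.6, 0.6, -0.4]
width: 0.0475
```

```bash
python3 - <<'E'
from h import *
go(.4385,-.327,.023,61.6)
p,d,c=snap('wrist','w3'); snap('top','top1')
E
```

```text
t 7.0 pos [ 0.4389 -0.3265  0.1999] psi 61.53 tilt 0.03 w 0.0475 f [ 0.6  0.6 -0.4] q [ 0.94  0.21 -0.44  1.68  0.09  1.27 -0.01]
  d [-0.0007 -0.0002  0.1769] roll -0.0013 rows~ 3.538648761470767
```

View pics/w3.png

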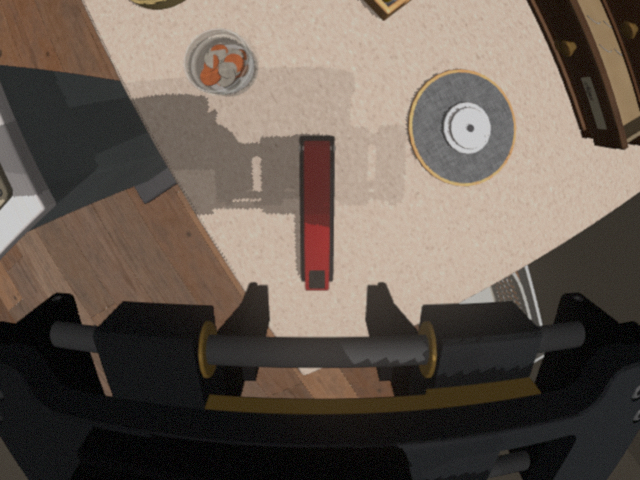

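```bash
python3 - <<'E'
from h import *
W,p=world('top1')
w=W[150:230,360:420].reshape(-1,3); w=w[(w[:,2]>.05)&(w[:,2]<.08)]
print(cv2.minAreaRect(w[:,:2].astype(np.float32)*1000),np.median(w[:,2]))
p=cv2.imread('pics/top1.png')
cv2.imwrite('pics/crop3.png',cv2.resize(p[150:230,290:520],None,fx=3.4,fy=3.4,interpolation=cv2.INTER_CUBIC))
E
```

```text
((620.4852905273438, -155.78965759277344), (61.51701354980469, 31.432064056396484), 13.86479377746582) 0.06526358392747705
```

View pics/crop3.png

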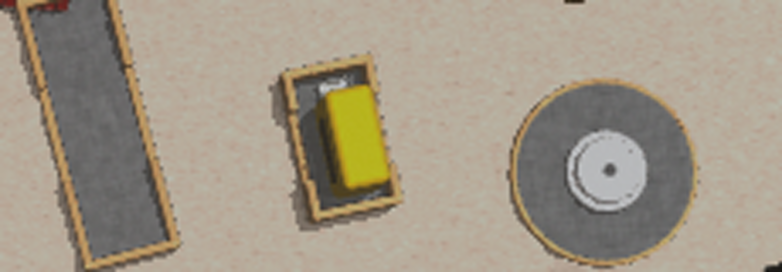

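move_arm([
  [-0.0005, 0, 0.03, 0],
  [-0.0007, 0, 0.07, 0],
  [-0.0007, 0, 0.11, 0],
  [-0.0007, 0, 0.14, 0],
  [-0.0007, 0, 0.16, 0],
  [-0.0007, 0, 0.172, 0],
  [-0.0007, 0, 0.177, 0],
  [-0.0007, 0, 0.177, 0],
])

```text
time: 7.9
ee_pos: [0.4385, -0.3272, 0.0228]
eef_rot: [0.859, 0.512, 0.0, -0.0]
ft_force: [-0.5, 1.4, 0.2]
width: 0.0476
```

move_arm([
  [0, 0, 0, 0],
  [0, 0, 0, 0],
  [0, 0, 0, 0],
  [0, 0, 0, 0],
  [0, 0, 0, 0],
  [0, 0, 0, 0],
], claw=-0.7, newtons=30)

```text
time: 8.5
ee_pos: [0.4383, -0.3278, 0.0232]
eef_rot: [0.859, 0.512, 0.0, 0.0]
ft_force: [-2.3, 1.4, 5.1]
width: 0.0232
```

```bash
python3 - <<'E'
from h import *
go(.6301,.0011,.16,16.1)
E
```

```text
t 8.5 pos [ 0.4383 -0.3278  0.0232] psi 61.6 tilt 0.04 w 0.0232 f [-2.3  1.4  5.1] q [ 0.91  0.4  -0.41  1.85  0.2   0.93 -0.09]
  d [ 0.3805  0.0125 -0.1369] roll 0.7942 rows~ 8.091442555884994
```

move_arm([
  [0, 0, -0.02, 0],
  [0, 0, -0.05, 0],
  [0, 0, -0.09, 0],
  [0, 0, -0.125, 0],
  [0.02, 0.001, -0.137, 0.03],
  [0.05, 0.002, -0.137, 0.1],
  [0.085, 0.003, -0.137, 0.18],
  [0.12, 0.004, -0.137, 0.26],
  [0.155, 0.005, -0.137, 0.34],
  [0.19, 0.006, -0.137, 0.42],
  [0.225, 0.0075, -0.137, 0.5],
  [0.26, 0.0085, -0.137, 0.58],
  [0.295, 0.01, -0.137, 0.66],
  [0.33, 0.011, -0.137, 0.72],
  [0.36, 0.012, -0.137, 0.77],
  [0.375, 0.0125, -0.137, 0.7942],
  [0.3805, 0.0125, -0.137, 0.7942],
  [0.3805, 0.0125, -0.137, 0.7942],
  [0.3805, 0.0125, -0.137, 0.7942],
])

```text
time: 10.4
ee_pos: [0.6295, -0.0002, 0.1594]
eef_rot: [0.99, 0.14, -0.0, 0.0]
ft_force: [0.5, -0.9, -3.0]
width: 0.0228
```

```bash
python3 - <<'E'
from h import *
go(.6301,.0011,.03,16.1)
p,d,c=snap('wrist','w4');snap('top','top2')
E
```

```text
t 10.4 pos [ 6.295e-01 -2.000e-04  1.594e-01] psi 16.06 tilt 0.06 w 0.0228 f [ 0.5 -0.9 -3. ] q [ 0.32  0.43 -0.51  1.51  0.22  1.26 -1.51]
  d [ 0.001  -0.0012  0.1294] roll -0.0006 rows~ 2.588331226033197
```

View pics/w4.png

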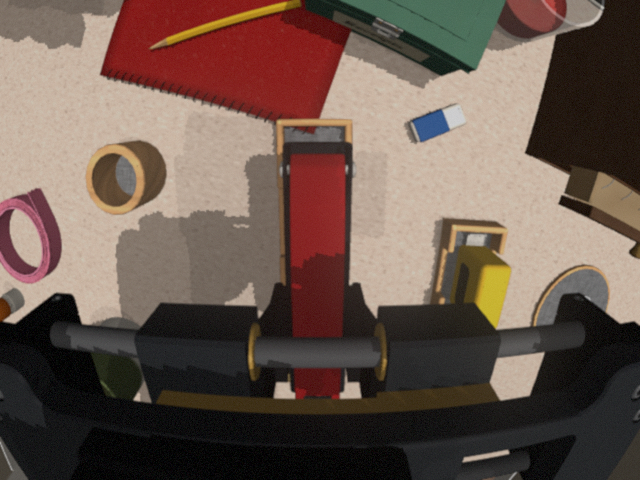

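View pics/top2.png

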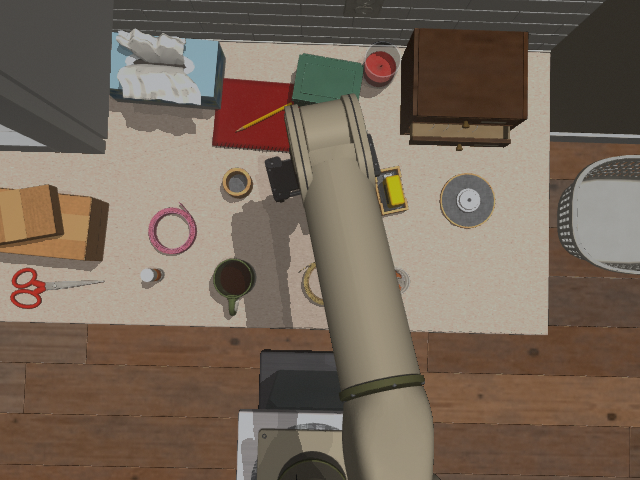

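```bash
python3 - <<'E'
from h import *
p=cv2.imread('pics/w1.png')[60:170,240:380]
q=cv2.imread('pics/w4.png')[90:200,240:380]
cv2.imwrite('pics/c4.png',np.hstack([cv2.resize(p,None,fx=2.8,fy=2.8,interpolation=2),cv2.resize(q,None,fx=2.8,fy=2.8,interpolation=2)]))
W,pp=world('top0')
for v in range(143,156): print(v,[int(round(W[v,u,2]*1000)) for u in range(296,328,2)],[tuple(pp[v,u]) for u in (306,310)])
E
```

```text
143 [11, 13, 9, 10, 5, 13, 7, 12, -3, -5, -2, -1, 4, -6, -3, -4] [(np.uint8(113), np.uint8(37), np.uint8(32)), (np.uint8(121), np.uint8(70), np.uint8(62))]
144 [7, 9, 4, 7, 9, 5, 8, 13, 4, -4, -1, 19, 20, 15, 2, -3] [(np.uint8(113), np.uint8(36), np.uint8(30)), (np.uint8(120), np.uint8(68), np.uint8(61))]
145 [13, 12, 11, 6, 9, 8, 3, 8, -5, 21, 22, 15, 16, 23, 1, 4] [(np.uint8(112), np.uint8(33), np.uint8(28)), (np.uint8(138), np.uint8(94), np.uint8(85))]
146 [13, 9, 10, 13, 2, 13, 10, 20, 20, 22, 17, 17, 14, 20, -1, 0] [(np.uint8(112), np.uint8(35), np.uint8(31)), (np.uint8(169), np.uint8(136), np.uint8(98))]
147 [7, 14, 13, 8, 14, 13, 21, 18, 17, 16, 20, 18, 3, 18, 5, 2] [(np.uint8(151), np.uint8(104), np.uint8(70)), (np.uint8(172), np.uint8(141), np.uint8(92))]
148 [11, 8, 6, 18, 14, 19, 20, 18, 19, 12, 8, 3, 5, 21, -1, -1] [(np.uint8(172), np.uint8(139), np.uint8(93)), (np.uint8(161), np.uint8(125), np.uint8(81))]
149 [9, 21, 21, 25, 26, 20, 17, 14, 2, 8, 3, 4, 9, 17, 4, 2] [(np.uint8(162), np.uint8(126), np.uint8(83)), (np.uint8(76), np.uint8(60), np.uint8(43))]Traceback (most recent call last):
  File "<stdin>", line 6, in <module>
ValueError: cannot convert float NaN to integer
```

View pics/c4.png

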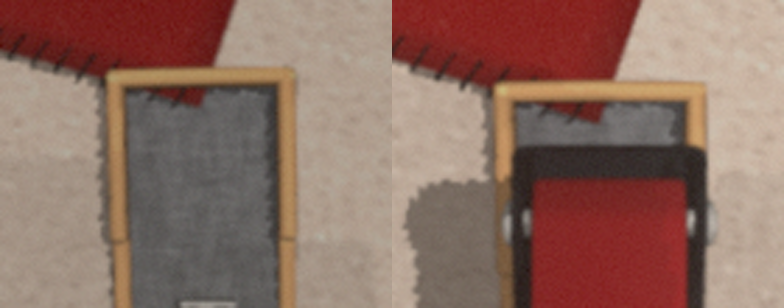

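```bash
python3 - <<'E'
from h import *
P=ray('top0',309.1,152.5,.009)[:2]-[.6301,.0011]
a=np.radians(16.1);print(P@[np.cos(a),np.sin(a)],P@[-np.sin(a),np.cos(a)])
# tray axis check with 4 corners at known size
go(.6301-.003*np.cos(a),.0011-.003*np.sin(a),.03,16.1)
E
```

```text
0.07594113935976843 0.001021654668654122
t 10.5 pos [ 6.297e-01 -4.000e-04  1.597e-01] psi 16.02 tilt 0.05 w 0.023 f [ 0.9 -0.5 -2.2] q [ 0.32  0.43 -0.51  1.51  0.22  1.26 -1.51]
  d [-0.0021 -0.0014  0.1297] roll -0.0014 rows~ 2.5948121081742967
```

move_arm([
  [-0.002, -0.001, 0.03, 0],
  [-0.0036, -0.0014, 0.065, 0],
  [-0.0036, -0.0014, 0.095, 0],
  [-0.0036, -0.0014, 0.115, 0],
  [-0.0036, -0.0014, 0.125, 0],
  [-0.0036, -0.0014, 0.13, 0],
  [-0.0036, -0.0014, 0.1308, 0],
  [-0.0036, -0.0014, 0.1308, 0],
])

```text
time: 11.3
ee_pos: [0.6269, 0.0015, 0.0301]
eef_rot: [0.99, 0.14, 0.001, 0.0]
ft_force: [-1.1, 0.4, -3.2]
width: 0.0228
```

```bash
python3 - <<'E'
from h import *
go(.6272,.000,.028,16.1)
E
```

```text
t 11.3 pos [0.6269 0.0015 0.0301] psi 16.1 tilt 0.1 w 0.0228 f [-1.1  0.4 -3.2] q [ 0.3   0.55 -0.48  1.63  0.29  1.03 -1.56]
  d [-0.0001  0.0015  0.0021] roll -0.0 rows~ 0.05176423975486113
```

Still ~2 mm high; lower a bit and release.

move_arm([
  [0, 0.001, 0.001, 0],
  [0, 0.001, 0.002, 0],
  [0, 0.001, 0.002, 0],
  [0, 0.001, 0.002, 0],
])

```text
time: 11.7
ee_pos: [0.6271, 0.0004, 0.0283]
eef_rot: [0.99, 0.14, 0.001, 0.0]
ft_force: [-2.8, -1.4, 6.4]
width: 0.0227
```

move_arm([
  [0, 0, 0, 0],
  [0, 0, 0, 0],
  [0, 0, 0, 0],
  [0, 0, 0, 0],
], claw=0.0)

```text
time: 12.1
ee_pos: [0.6264, 0.0007, 0.0269]
eef_rot: [0.99, 0.14, 0.0, 0.0]
ft_force: [-0.5, 0.8, -0.4]
width: 0.0418
```

```bash
python3 - <<'E'
from h import *
go(.4278,-.0654,.15,0)
E
```

```text
t 12.1 pos [0.6264 0.0007 0.0269] psi 16.11 tilt 0.01 w 0.0418 f [-0.5  0.8 -0.4] q [ 0.3   0.56 -0.48  1.63  0.29  1.02 -1.56]
  d [-0.2092  0.0084 -0.1231] roll 0.2812 rows~ 4.856910085325745
```

move_arm([
  [0, 0, -0.03, 0],
  [0, 0, -0.07, 0],
  [0, 0, -0.11, 0],
  [-0.02, 0.001, -0.123, 0.03],
  [-0.05, 0.002, -0.123, 0.07],
  [-0.085, 0.003, -0.123, 0.11],
  [-0.12, 0.005, -0.123, 0.16],
  [-0.155, 0.006, -0.123, 0.21],
  [-0.185, 0.0075, -0.123, 0.26],
  [-0.2, 0.008, -0.123, 0.2812],
  [-0.2092, 0.0084, -0.123, 0.2812],
  [-0.2092, 0.0084, -0.123, 0.2812],
  [-0.2092, 0.0084, -0.123, 0.2812],
])

```text
time: 13.4
ee_pos: [0.4285, -0.0652, 0.1501]
eef_rot: [1.0, 0.0, 0.0, 0.0]
ft_force: [0.2, -0.2, 0.6]
width: 0.0436
```

```bash
python3 - <<'E'
from h import *
go(.4278,-.0654,.0125,0)
p,d,c=snap('wrist','w5');snap('scene','s5')
p=cv2.imread('pics/s5.png');cv2.imwrite('pics/s5c.png',cv2.resize(p[190:290,220:440],None,fx=3.6,fy=3.6,interpolation=2))
E
```

```text
t 13.4 pos [ 0.4285 -0.0652  0.1501] psi 0.05 tilt 0.05 w 0.0436 f [ 0.2 -0.2  0.6] q [ 0.53 -0.01 -0.48  2.01 -0.01  1.14 -1.51]
  d [-0.0008  0.0002  0.1376] roll 0.0009 rows~ 2.752980618115658
```

View pics/w5.png

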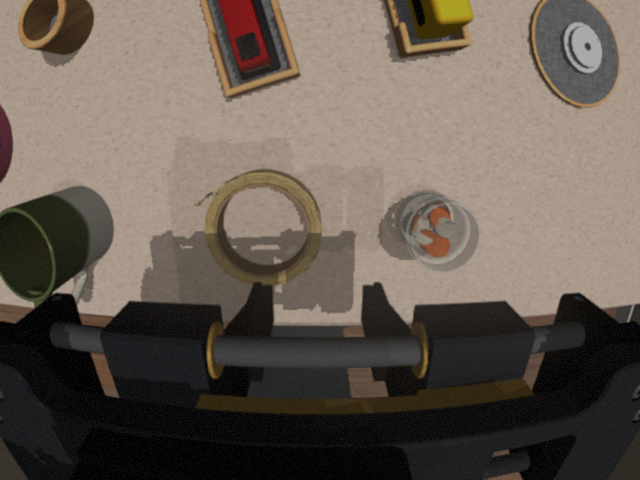

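View pics/s5c.png

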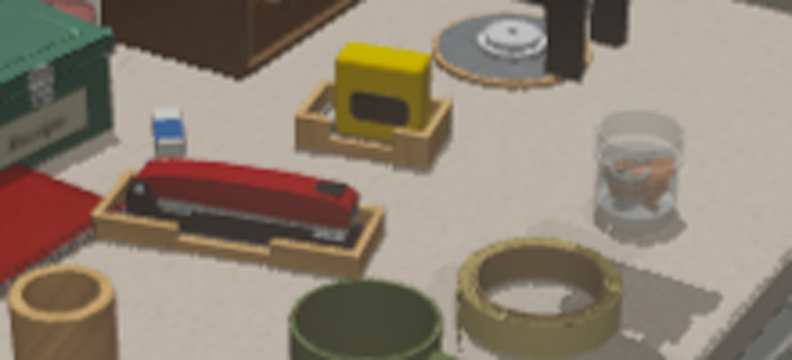

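move_arm([
  [-0.0008, 0, 0.03, 0],
  [-0.0008, 0, 0.065, 0],
  [-0.0008, 0, 0.1, 0],
  [-0.0008, 0, 0.12, 0],
  [-0.0008, 0, 0.132, 0],
  [-0.0008, 0, 0.1375, 0],
  [-0.0008, 0, 0.1375, 0],
  [-0.0008, 0, 0.1375, 0],
])

```text
time: 14.3
ee_pos: [0.4278, -0.0655, 0.0133]
eef_rot: [1.0, 0.0, 0.001, 0.0]
ft_force: [0.1, -0.1, 1.2]
width: 0.0437
```

move_arm([
  [0, 0, 0, 0],
  [0, 0, 0, 0],
  [0, 0, 0, 0],
  [0, 0, 0, 0],
  [0, 0, 0, 0],
  [0, 0, 0, 0],
  [0, 0, 0, 0],
], claw=-1, newtons=15)

```text
time: 15.0
ee_pos: [0.4271, -0.0654, 0.0126]
eef_rot: [1.0, -0.0, 0.0, 0.0]
ft_force: [0.1, 1.0, 1.4]
width: 0.0115
```

```bash
python3 - <<'E'
from h import *
go(.610,-.367,.1,0)
E
```

```text
t 15.0 pos [ 0.4271 -0.0654  0.0126] psi -0.0 tilt 0.01 w 0.0115 f [0.1 1.  1.4] q [ 0.5   0.2  -0.48  2.14  0.12  0.83 -1.63]
  d [ 0.1829  0.3016 -0.0874] roll -0.0 rows~ 7.267422979271188
```

move_arm([
  [0, 0, -0.02, 0],
  [0, 0, -0.05, 0],
  [0, 0, -0.08, 0],
  [0, 0, -0.11, 0],
  [0.01, 0.017, -0.12, 0],
  [0.03, 0.05, -0.12, 0],
  [0.05, 0.083, -0.12, 0],
  [0.07, 0.116, -0.12, 0],
  [0.09, 0.149, -0.12, 0],
  [0.11, 0.182, -0.12, 0],
  [0.13, 0.215, -0.12, 0],
  [0.15, 0.248, -0.12, 0],
  [0.167, 0.276, -0.12, 0],
  [0.178, 0.294, -0.12, 0],
  [0.1824, 0.3026, -0.12, 0],
  [0.1824, 0.3026, -0.12, 0],
  [0.1824, 0.3026, -0.12, 0],
])

```text
time: 16.7
ee_pos: [0.6091, -0.3669, 0.1323]
eef_rot: [1.0, 0.0, -0.0, -0.0]
ft_force: [0.0, 0.1, -0.7]
width: 0.0111
```

```bash
python3 - <<'E'
from h import *
go(.6095,-.368,.019,0)
p,d,c=snap('wrist','w6');snap('top','top3')
E
```

```text
t 16.7 pos [ 0.6091 -0.3669  0.1323] psi 0.04 tilt 0.05 w 0.0111 f [ 0.   0.1 -0.7] q [ 0.67  0.59 -0.29  1.3   0.17  1.28 -1.19]
  d [0.0004 0.0012 0.1133] roll 0.0007 rows~ 2.265461810245015
```

View pics/w6.png

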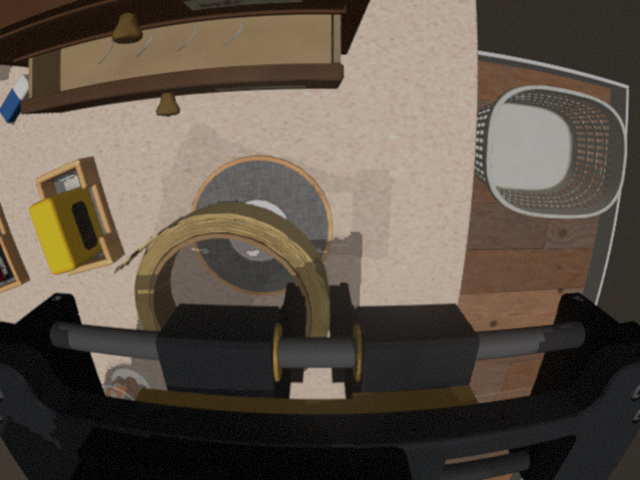

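View pics/top3.png

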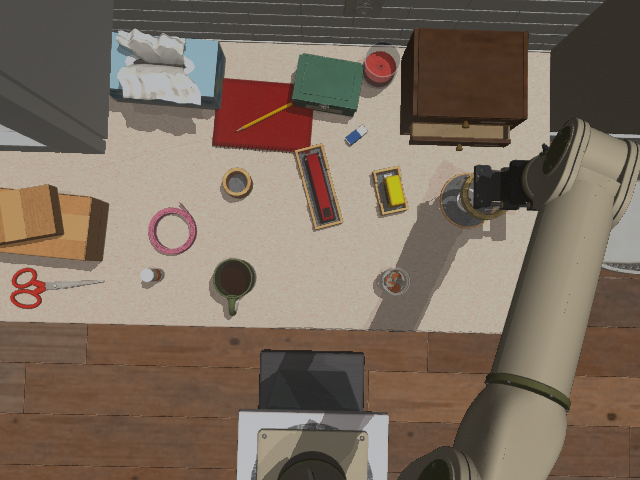

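move_arm([
  [0.0004, 0.001, 0.025, 0],
  [0.0004, 0.0012, 0.055, 0],
  [0.0004, 0.0012, 0.08, 0],
  [0.0004, 0.0012, 0.095, 0],
  [0.0004, 0.0012, 0.105, 0],
  [0.0004, 0.0012, 0.111, 0],
  [0.0004, 0.0012, 0.1133, 0],
  [0.0004, 0.0012, 0.1133, 0],
  [0.0004, 0.0012, 0.1133, 0],
])

```text
time: 17.7
ee_pos: [0.6102, -0.3696, 0.0202]
eef_rot: [1.0, -0.0, 0.001, 0.0]
ft_force: [0.3, 0.2, -1.9]
width: 0.0114
```

```bash
python3 - <<'E'
from h import *
go(.6095,-.368,.0186,0)
E
```

```text
t 17.7 pos [ 0.6102 -0.3696  0.0202] psi -0.01 tilt 0.08 w 0.0114 f [ 0.3  0.2 -1.9] q [ 0.67  0.7  -0.28  1.38  0.2   1.09 -1.21]
  d [-0.0007 -0.0016  0.0016] roll -0.0001 rows~ 0.04657305492769959
```

Release with a small opening.

move_arm([
  [0, -0.001, 0.001, 0],
  [0, -0.001, 0.001, 0],
  [0, -0.001, 0.001, 0],
  [0, -0.001, 0.001, 0],
], claw=-0.5)

```text
time: 18.1
ee_pos: [0.6098, -0.3684, 0.0184]
eef_rot: [1.0, -0.0, 0.0, 0.0]
ft_force: [0.4, -0.6, -1.0]
width: 0.0213
```

move_arm([
  [0, 0, -0.015, 0],
  [0, 0, -0.04, 0],
  [0, 0, -0.08, 0],
  [0, 0, -0.13, 0],
  [0, 0, -0.16, 0],
  [0, 0, -0.18, 0],
  [0, 0, -0.18, 0],
])

```text
time: 18.8
ee_pos: [0.6112, -0.3689, 0.2036]
eef_rot: [1.0, -0.0, 0.003, 0.002]
ft_force: [0.4, 0.1, -0.2]
width: 0.0217
```

```bash
python3 - <<'E'
from h import *
go(.4335,.3378,.2,0)
snap('wrist','w7')
E
```

```text
t 18.8 pos [ 0.6112 -0.3689  0.2036] psi -0.01 tilt 0.41 w 0.0217 f [ 0.4  0.1 -0.2] q [ 0.67  0.55 -0.29  1.21  0.15  1.4  -1.18]
  d [-1.779e-01 -7.067e-01  1.000e-04] roll -0.0002 rows~ 14.57496795478325
```

View pics/w7.png

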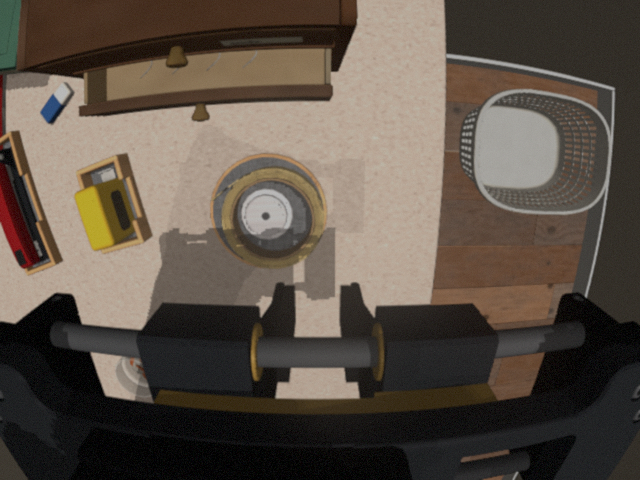

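move_arm([
  [-0.005, -0.02, 0, 0],
  [-0.015, -0.06, 0, 0],
  [-0.027, -0.105, 0, 0],
  [-0.039, -0.152, 0, 0],
  [-0.051, -0.2, 0, 0],
  [-0.063, -0.248, 0, 0],
  [-0.075, -0.296, 0, 0],
  [-0.087, -0.344, 0, 0],
  [-0.099, -0.392, 0, 0],
  [-0.111, -0.44, 0, 0],
  [-0.123, -0.488, 0, 0],
  [-0.135, -0.536, 0, 0],
  [-0.147, -0.584, 0, 0],
  [-0.16, -0.632, 0, 0],
  [-0.17, -0.675, 0, 0],
  [-0.176, -0.698, 0, 0],
  [-0.1779, -0.7067, 0, 0],
  [-0.1779, -0.7067, 0, 0],
  [-0.1779, -0.7067, 0, 0],
], claw=0.3)

```text
time: 20.75
ee_pos: [0.4325, 0.3368, 0.1976]
eef_rot: [1.0, -0.001, -0.0, 0.001]
ft_force: [-0.4, -0.2, 0.6]
width: 0.0565
```

```bash
python3 - <<'E'
from h import *
go(.4335,.3378,.055,0)
snap('wrist','w8');snap('top','top4')
W,p=world('top4')
def bx(n,u0,v0,u1,v1,zmin,zmax=9):
    w=W[v0:v1,u0:u1].reshape(-1,3); w=w[(w[:,2]>zmin)&(w[:,2]<zmax)]; xy=w[:,:2].astype(np.float32)*1000
    print(n,cv2.minAreaRect(xy),xy.mean(0),np.median(w[:,2]))
bx('stapler',290,140,345,232,.028,.06)
bx('measure',360,150,420,225,.05,.09)
bx('tape',430,165,505,235,.024,.04)
bx('jar',373,262,415,300,.045,.1)
E
```

```text
t 20.75 pos [0.4325 0.3368 0.1976] psi -0.09 tilt 0.08 w 0.0565 f [-0.4 -0.2  0.6] q [-0.09  0.26 -0.76  1.67  0.19  1.29 -2.46]
  d [ 0.0011 -0.0012  0.1426] roll -0.0016 rows~ 2.851499748780948
stapler ((627.3613891601562, -2.6252822875976562), (144.6323699951172, 30.753358840942383), 17.82386589050293) [626.822      -0.7366014] 0.04374223183596533
measure ((620.7896728515625, -155.307861328125), (62.67692947387695, 30.713024139404297), 11.722207069396973) [ 619.6636 -154.6631] 0.06529002654432296
tape ((608.8937377929688, -327.8811340332031), (97.09767150878906, 98.59027862548828), 24.56690216064453) [ 609.45605 -327.09433] 0.030523649004815287
jar ((433.9814453125, -162.40090942382812), (55.50709915161133, 55.095760345458984), 2.149108409881592) [ 433.18042 -162.75444] 0.05751790516210274
```

View pics/w8.png

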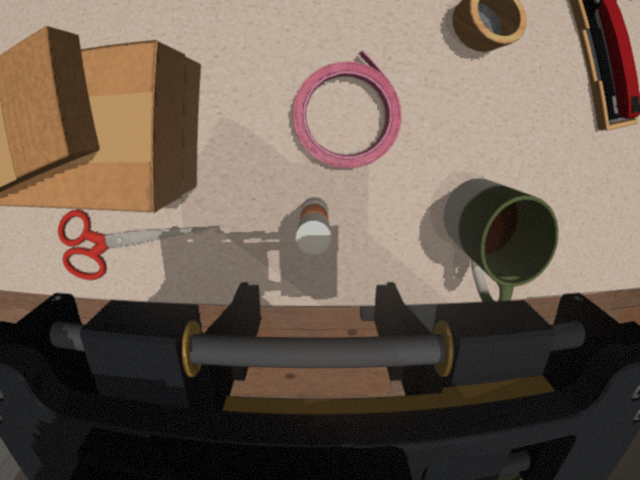

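View pics/top4.png

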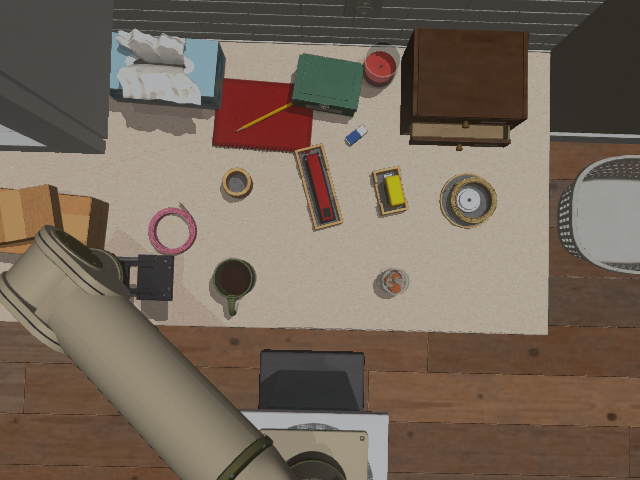

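move_arm([
  [0.001, -0.001, 0, -0.1],
  [0.001, -0.001, 0, -0.25],
  [0.001, -0.001, 0, -0.4],
  [0.001, -0.001, 0, -0.55],
  [0.001, -0.001, 0, -0.7],
  [0.001, -0.001, 0, -0.8],
  [0.001, -0.001, 0.02, -0.8],
  [0.001, -0.001, 0.05, -0.8],
  [0.001, -0.001, 0.08, -0.8],
  [0.001, -0.001, 0.11, -0.8],
  [0.001, -0.001, 0.13, -0.8],
  [0.001, -0.001, 0.14, -0.8],
  [0.001, -0.001, 0.14, -0.8],
  [0.001, -0.001, 0.14, -0.8],
])

```text
time: 22.25
ee_pos: [0.4335, 0.3394, 0.059]
eef_rot: [0.921, 0.389, 0.001, -0.0]
ft_force: [-0.4, 0.6, 0.1]
width: 0.0561
```

```bash
python3 - <<'E'
from h import *
go(.4335,.3378,.055)
E
```

```text
t 22.25 pos [0.4335 0.3394 0.059 ] psi 45.79 tilt 0.06 w 0.0561 f [-0.4  0.6  0.1] q [-0.07  0.45 -0.81  1.81  0.37  1.05 -1.79]
  d [-0.0012  0.0011  0.004 ] roll 0 rows~ 0.08718643380241778
```

move_arm([
  [-0.001, 0.001, 0.002, 0],
  [-0.001, 0.001, 0.002, 0],
  [-0.001, 0.001, 0.002, 0],
  [-0.001, 0.001, 0.002, 0],
  [-0.001, 0.001, 0.002, 0],
  [-0.001, 0.001, 0.002, 0],
  [-0.001, 0.001, 0.002, 0],
], claw=-0.7, newtons=15)

```text
time: 22.95
ee_pos: [0.433, 0.3381, 0.0563]
eef_rot: [0.921, 0.389, 0.0, 0.0]
ft_force: [0.2, -0.4, 1.7]
width: 0.0272
```

```bash
python3 - <<'E'
from h import *
go(.6295,.1715,.18)
E
```

```text
t 22.95 pos [0.433  0.3381 0.0563] psi 45.83 tilt 0.02 w 0.0272 f [ 0.2 -0.4  1.7] q [-0.07  0.45 -0.81  1.81  0.37  1.04 -1.79]
  d [ 0.0174  0.257  -0.1237] roll 0 rows~ 5.715846544512351
```

move_arm([
  [0, 0, -0.02, 0],
  [0, 0, -0.05, 0],
  [0, 0, -0.085, 0],
  [0, 0, -0.115, 0],
  [0.001, 0.02, -0.124, 0],
  [0.003, 0.05, -0.124, 0],
  [0.006, 0.085, -0.124, 0],
  [0.008, 0.12, -0.124, 0],
  [0.01, 0.155, -0.124, 0],
  [0.013, 0.19, -0.124, 0],
  [0.015, 0.22, -0.124, 0],
  [0.017, 0.245, -0.124, 0],
  [0.0174, 0.257, -0.124, 0],
  [0.0174, 0.257, -0.124, 0],
  [0.0174, 0.257, -0.124, 0],
])

```text
time: 24.45
ee_pos: [0.6284, 0.1728, 0.1801]
eef_rot: [0.921, 0.39, -0.0, -0.0]
ft_force: [-1.0, 0.0, -0.6]
width: 0.0273
```

```bash
python3 - <<'E'
from h import *
go(.6295,.1715,.066)
snap('wrist','w9');snap('scene','s9')
p=cv2.imread('pics/s9.png');cv2.imwrite('pics/s9c.png',cv2.resize(p[120:340,130:370],None,fx=2.7,fy=2.7,interpolation=2))
E
```

```text
t 24.45 pos [0.6284 0.1728 0.1801] psi 45.91 tilt 0.06 w 0.0273 f [-1.   0.  -0.6] q [ 0.18  0.52 -0.73  1.41  0.34  1.35 -1.33]
  d [-0.0002  0.0018  0.1141] roll 0 rows~ 2.2816762612049
```

View pics/w9.png

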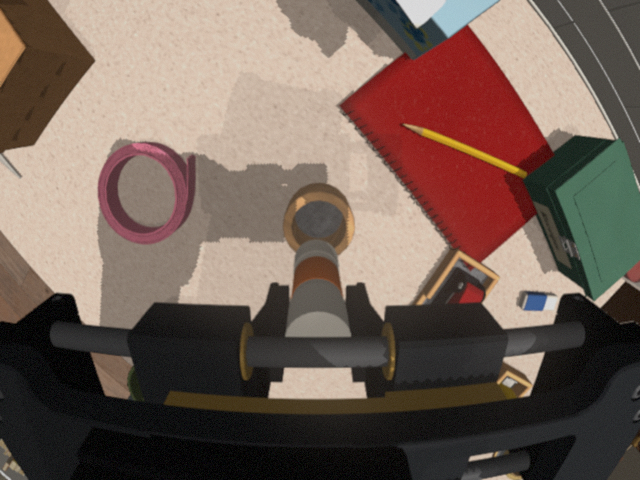

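View pics/s9c.png

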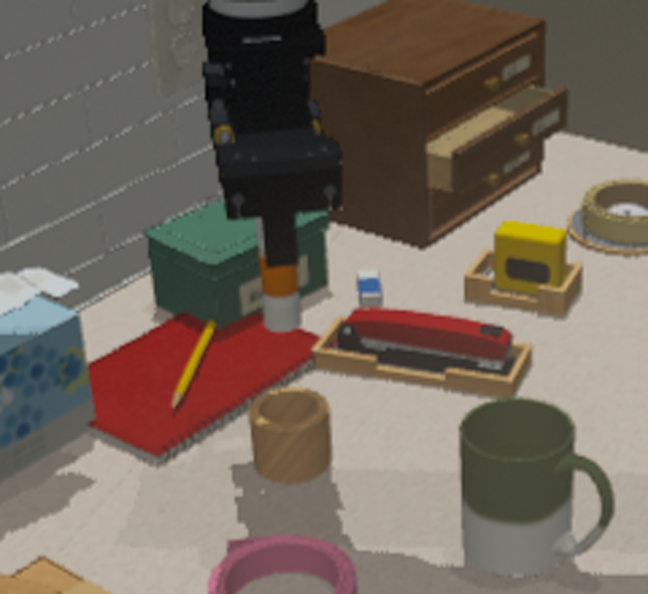

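move_arm([
  [0, 0.0018, 0.025, 0],
  [0, 0.0018, 0.05, 0],
  [0, 0.0018, 0.075, 0],
  [0, 0.0018, 0.095, 0],
  [0, 0.0018, 0.107, 0],
  [0, 0.0018, 0.113, 0],
  [0, 0.0018, 0.1145, 0],
  [0, 0.0018, 0.1145, 0],
  [0, 0.0018, 0.1145, 0],
])

```text
time: 25.45
ee_pos: [0.6312, 0.1705, 0.0667]
eef_rot: [0.921, 0.389, 0.001, 0.0]
ft_force: [-0.2, 0.1, -0.3]
width: 0.0272
```

```bash
python3 - <<'E'
from h import *
go(.6295,.1715,.064)
E
```

```text
t 25.45 pos [0.6312 0.1705 0.0667] psi 45.83 tilt 0.09 w 0.0272 f [-0.2  0.1 -0.3] q [ 0.16  0.62 -0.69  1.52  0.41  1.16 -1.37]
  d [-0.0004 -0.0019  0.0027] roll 0 rows~ 0.06691834320471549
```

move_arm([
  [0, -0.0015, 0.001, 0],
  [0, -0.0015, 0.002, 0],
  [0, -0.0015, 0.002, 0],
  [0, -0.0015, 0.002, 0],
])

```text
time: 25.85
ee_pos: [0.6298, 0.1716, 0.0643]
eef_rot: [0.921, 0.389, 0.0, -0.0]
ft_force: [-1.4, -0.3, 4.7]
width: 0.0271
```

move_arm([
  [0, 0, 0, 0],
  [0, 0, 0, 0],
  [0, 0, 0, 0],
  [0, 0, 0, 0],
  [0, 0, 0, 0],
], claw=0.1)

```text
time: 26.35
ee_pos: [0.6295, 0.1711, 0.0634]
eef_rot: [0.921, 0.389, -0.0, 0.0]
ft_force: [-0.6, 1.1, -0.6]
width: 0.0471
```

move_arm([
  [0, 0, -0.015, 0],
  [0, 0, -0.04, 0],
  [0, 0, -0.08, 0],
  [0, 0, -0.12, 0],
  [0, 0, -0.15, 0],
  [-0.02, -0.02, -0.16, 0],
  [-0.05, -0.05, -0.16, 0],
  [-0.08, -0.08, -0.16, 0],
  [-0.11, -0.11, -0.16, 0],
  [-0.13, -0.13, -0.16, 0],
  [-0.13, -0.13, -0.16, 0],
])

```text
time: 27.45
ee_pos: [0.4431, 0.1692, 0.225]
eef_rot: [0.921, 0.39, 0.0, 0.002]
ft_force: [0.9, 1.2, -0.0]
width: 0.0475
```

```bash
python3 - <<'E'
from h import *
go(.6295,.1715,.2)
snap('scene','s10');snap('top','top5')
p=cv2.imread('pics/s10.png');cv2.imwrite('pics/s10c.png',cv2.resize(p[160:380,170:440],None,fx=2.7,fy=2.7,interpolation=2))
W,p=world('top5')
def bx(n,u0,v0,u1,v1,zmin,zmax=9):
    w=W[v0:v1,u0:u1].reshape(-1,3); w=w[(w[:,2]>zmin)&(w[:,2]<zmax)]; xy=w[:,:2].astype(np.float32)*1000
    if len(w): print(n,len(w),cv2.minAreaRect(xy),xy.mean(0),np.median(w[:,2]))
bx('glue',215,160,260,205,.075,.13)
bx('pot',215,163,260,205,.035,.06)
bx('mug',205,250,262,320,.07,.13)
bx('jar',373,262,415,300,.045,.1)
E
```

```text
t 27.45 pos [0.4431 0.1692 0.225 ] psi 45.97 tilt 0.2 w 0.0475 f [ 0.9  1.2 -0. ] q [ 0.37  0.05 -0.85  1.8   0.04  1.3  -1.25]
  d [0.1312 0.1323 0.0254] roll 0 rows~ 3.761570290985947
glue 167 ((629.72412109375, 171.2130584716797), (25.853008270263672, 25.74432945251465), 30.248701095581055) [628.3001  170.59767] 0.10031320195661501
pot 353 ((629.7567138671875, 171.59486389160156), (58.252479553222656, 58.70476531982422), 82.95755004882812) [627.8833  170.17497] 0.04956780861950833
mug 76 ((420.3722839355469, 135.72882080078125), (11.16679859161377, 50.7764778137207), 70.03478240966797) [422.08282 133.82831] 0.09874410154332242
jar 149 ((434.0060119628906, -162.36863708496094), (55.43404769897461, 54.94211959838867), 0.10966779291629791) [ 433.87192 -162.73145] 0.05822391613042371
```

View pics/s10c.png

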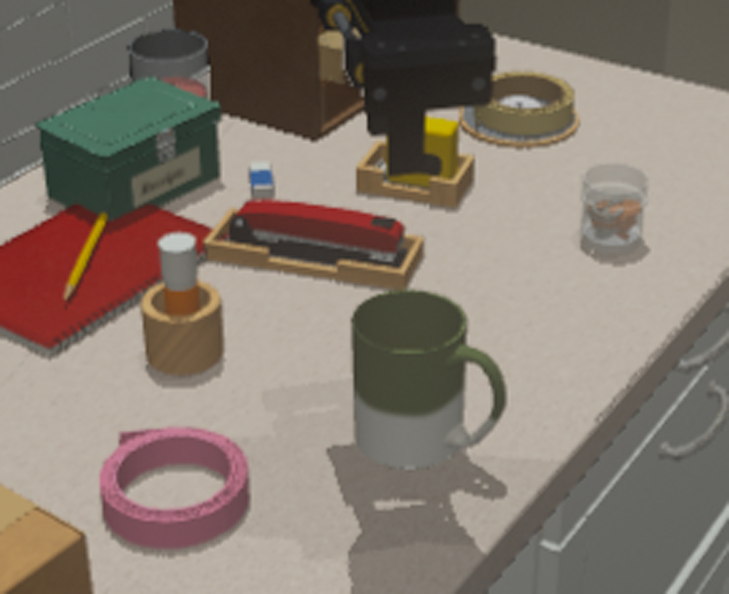

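View pics/top5.png

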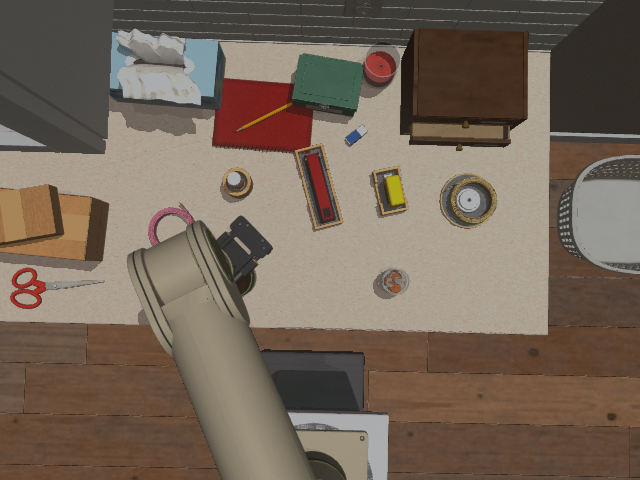

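```bash
python3 -c "
from h import *
r.close_job();print(read_state()['time'])"
```

```text
the job is handed in; nothing more can be done
the job is handed in; nothing more can be done
```

I put all four items back in their own holders and handed the job in at about 27.5 s of the 106 s allowed. The order was tape measure, stapler, tape roll, then glue stick.

| Item | Offset from holder centre | Seating (measured top height) |
|---|---|---|
| Tape measure | about 4 mm lengthwise and 4 mm across, lengthwise on purpose so its hook fits the pocket | on the dock floor (65 mm) |
| Stapler | about 3.5 mm lengthwise and 2 mm across | on the tray floor (about 44 mm, 5 mm more than on the worktop) |
| Tape roll | about 7 mm, with its hole over the boss | flat on the plate (30.5 mm) |
| Glue stick | about 1 mm | on the pot floor (100 mm) |

- **Stapler:** I shifted it about 3.5 mm towards the robot because a corner of the red notebook sticks into the far end of the tray.
- **Coin jar:** its measured position did not change.
- **Mug:** the arm hid most of it in the last top view, so I checked it only by eye. It stands upright in the scene view, and in the last clear top view it was still in its original place.
- **Pink tape roll:** I did not touch it.
- **Gripper at hand-in:** it was holding nothing and stood clear, with the fingertips more than 0.1 m above the mug.

No check failed or disagreed.

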